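Load a bottle labeller and index it four clicks

ROBOT

A 6-joint arm with a two-finger parallel gripper is mounted at the origin on the work surface. World frame = base frame: x ahead of the robot, y to its left, z up, the work surface at z = 0. Lengths are in m, angles in rad, forces in N, time in s.
With the tool pointing down it reaches from about 0.325 to 0.9 m from the base axis. Payload 6.1 kg.
Tool frame: the origin (TCP) lies at the very end of the fingers, on their centre line; the grasp point (between the pads) lies 19 mm behind it; z points along the fingers, y is the line along which they close (so a half turn about z gives the same grasp; the last joint's range is limited). The gripper opens to 85 mm and grips with 20 to 120 N. Pads are 22 mm wide; open, the fingers measure 114 mm over their backs; the gripper's body (76 mm by 85 mm) begins 54 mm behind the grasp point. The pads swing forward as they close: fully open they stand 13 mm farther back than shut.
Start: joints at [-0.126, 0.22, 1.526, -0, 1.395, -0.126], TCP at [0.625, -0, 0.231] pointing down, gripper open.
Joint ranges: [-2.98, 2.98], [-0.91, 2.08], [0.09, 2.57], [-1.24, 4.39], [0.2, 2.65], [-2.68, 2.68]. Speed limits (rad/s): [2.57, 2.57, 3.01, 3.14, 3.14, 3.14].

INTERFACE

Orientations are given as [roll, pitch, yaw] about the fixed x, y, z axes, in that order (R = Rz(yaw) Ry(pitch) Rx(roll)).
In Python, from bench import robot gives the robot as it stands.
- The arm moves only by the tool apply_moves, never from a script. Its argument "steps" is one flat list of numbers, 5 for each row, row after row: the closure, from -1 (fully open) to 1 (shut), then the shift along the tool's x, y, z in mm, then the turn about the tool's z in rad. In form: [gripper, dx, dy, dz, spin, gripper, dx, dy, dz, spin, ...]. A call has exactly 10 rows; each row shifts and turns the commanded pose from where the row before left it, along the tool's axes as they then stand; what a row does not reach is not made up. A row lasts 1/12 s, in which the tool goes at most 41.7 mm and 7.16 degrees, less where a joint would pass 70% of its speed; a pose out of reach is approached as far as the arm can. A call with a gripper value outside its range is refused whole. The fingers move at their own pace and stop on an object; "grip_force" is the grip in N (left out, the last holds). Time passes only in rows, so rows that do not move let the fingers close, or fill a call up. It gives the time, the measured TCP pose, the force, the opening and the grip force at its end, in the units of the state.
- robot.state(): the state, without advancing time (a new reading comes with each control period).
- robot.read_camera(name): name is "scene" or "side" or "wrist"; returns a dict with "img" (400x640x3 uint8, red, green, blue), "fx", "fy", "cx", "cy" (pixels), "cam_to_world" (4x4, takes a point from camera to world coordinates); the wrist camera has in their place "mount" (4x4, takes a point from camera to tool coordinates, whose origin is the TCP and whose axes are the flange's). Camera axes: x right, y up, looking along -z (the intrinsics and any distortion apply to the point x, -y, -z); pixel columns grow to the right and rows downward; lengths in m; the calibration is good to about 2 mm. A picture is of the moment at which its call begins: read the wrist's pose just before it. There is no depth.
- robot.job_done(): hands the job in; it is judged then, once.
Trained networks look in a picture, given as the dict that the camera call returned (one of the last four; its "shot" number tells which), for a name from the list of things; names that differ only in an ending like _2 or _b are one class to them, and where a whole thing is asked for, a point or a joint stands for the part that bears it (a point fixed in the world has none). Each returns a list of dicts, best first, with "p" (0 to 1); they miss things now and then, are a little off and sometimes report something else, mostly with a low value. They report only what shows in the picture. A call takes as long as a camera call. They do not tell look-alikes from the thing itself.
- robot.recognise(picture, thing): "xyz" ([x, y, z] in m, in world coordinates, good to about 4 mm: the middle of the surface that is visible of it).
- robot.outline_of(picture, thing): "pixels" (400x640 bool, what is visible of it).
- robot.spot_point(picture, thing): "xyz" ([x, y, z] in m, in world coordinates, good to about 4 mm: a listed point, or the origin of a listed thing).
The state is a dict: "time": time; "joint_pos": joint angles; "joint_velocities": joint speeds; "joint_torque": joint torques, N m; "tool_pos": TCP position; "orientation": TCP orientation; "wrist_force": force on the tool from outside, world axes, zero at the start; "torque": the same for the moment, N m; "gripper_width": finger opening in m; "grip_force": force on a finger pad.
Only numpy, scipy, OpenCV 4.12 (cv2) and the standard library are available. Lean on these libraries where they do the work, as an engineer would, in place of code of your own. Each camera call takes 0.05 s, during which the arm holds its last target. There are 200 camera calls.

TASK

Stand two of the three small amber bottles upright in the two pockets of the labeller's turntable, one in each, and leave the third bottle and everything else on the table as it is. Then take hold of the black lever post and swing it counter-clockwise (seen from above) by exactly four clicks of the ratchet, and finish still gripping the lever there, without letting go.

Things in the scene. Friction and masses are not known exactly. Their poses are not given: they have to be found in the camera images.
- bottle1: One of three identical small open amber bottles (Boston round), standing on the table. Round body 36 mm across up to 46 mm height, shoulder to 55 mm, neck 18 mm across up to the mouth at 72 mm; about 60 g. Origin: centre of its underside; z axis up to the mouth.
- bottle2: One of three identical small open amber bottles (Boston round), standing on the table. Round body 36 mm across up to 46 mm height, shoulder to 55 mm, neck 18 mm across up to the mouth at 72 mm; about 60 g. Origin: centre of its underside; z axis up to the mouth.
- bottle3: One of three identical small open amber bottles (Boston round), standing on the table. Round body 36 mm across up to 46 mm height, shoulder to 55 mm, neck 18 mm across up to the mouth at 72 mm; about 60 g. Origin: centre of its underside; z axis up to the mouth.
- labeller: Bench-top bottle labeller, fixed to the table; its place and yaw differ each time. Aluminium base plate 250 x 250 x 12 mm; origin: centre of its underside, directly below the turntable's axis. On its +y side stands the grey label head; the ratchet pawl, 37 mm high, stands 80 degrees clockwise from its +x axis, 105 to 163 mm out.
- label_head (a point): Centre of the label head's top. Grey box 100 mm along the labeller's x, 62 mm along y, 108 mm high, with a paper reel 72 mm across on top up to 135 mm. Its rubber roller (26 mm across, 64 to 98 mm above the table, under a steel bracket to 105 mm) stands over the deck's edge, 108 mm from the axis. Bottles in the pockets pass it freely.
- turntable_axis (a point): Point on the turntable's vertical turning axis, at the height of the deck's top, 42 mm above the table. White round deck 208 mm across with steel ratchet teeth round its edge.
- pocket_a (a point): Centre of the floor of the first pocket, 72 mm from the turntable's axis; turns with the deck. A pocket is a shallow round grey cup on the deck, 44 mm inside diameter (a bottle has about 3.5 mm play each side), 51 mm outside, its floor 44 mm and its rim 52 mm above the table.
- pocket_b (a point): Centre of the floor of the second pocket, the same as the first, 90 degrees clockwise from it round the axis, also 72 mm out.
- lever: The lever of the turntable, which turns with the deck: a flat steel arm 26 mm wide (top 50 mm above the table) that reaches 160 mm from the axis, and near its end an upright round black post 20 mm across, from 50 to 125 mm above the table. Origin: on the turning axis at table height; use lever_grip for the post.
- lever_grip (a point): Point on the centre line of the black lever post, 100 mm above the table, 145 mm from the turntable's axis, 110 degrees counter-clockwise from the first pocket. The post can be gripped from above and must be moved along the circle about the axis.
- turntable (a joint): Angle of turntable and lever in rad, 0 at its stop, growing counter-clockwise from above; starts at 0 to 0.07, no click made. One-way ratchet: clicks at about 0.19, 0.40, 0.61, 0.81, 1.02. Before each about 0.07 rad of free swing, then the push at the post rises to some 8 N and drops sharply at the click; it cannot go back past a click. Stays where left in the free swing. Stop at 1.36.
- stock_bottle: Bystander: large capped amber bottle, 72 mm across, 165 mm high, at the far side. Origin: centre of its underside.
- cap_jar: Bystander: glass jar, 72 mm across, 85 mm high. Origin: centre of its underside.
- label_reel: Bystander: paper reel lying flat, 84 mm across, 30 mm high. Origin: centre of its underside.
- measuring_cup: Bystander: white plastic cup, 72 mm across, 80 mm high. Origin: centre of its underside.
Things that resemble listed ones, but are neither listed nor needed, are in the scene too. What is shaped like the bottle3 but green, pink or turquoise is not meant.

How it is judged:
On the way, in this order (a step that is already met when the one before it is completed fails the run):
1. one bottle stands upright in each pocket, let go, the third left where it was, and no click made yet (((horizontal distance between bottle1 and pocket_a below 0.007 m and z of each of bottle1, bottle2 in the frame of labeller below 0.05 m and angle between each of bottle1, bottle2, bottle3's own z axis and vertical below 0.12 rad and horizontal distance between bottle2 and pocket_b below 0.007 m and contact force between the fingers and bottle1 below 0.1 N and contact force between the fingers and bottle2 below 0.1 N and distance of bottle3 from where it was at the start of the episode below 0.03 m) or (horizontal distance between bottle1 and pocket_a below 0.007 m and z of each of bottle1, bottle3 in the frame of labeller below 0.05 m and angle between each of bottle1, bottle3, bottle2's own z axis and vertical below 0.12 rad and horizontal distance between bottle3 and pocket_b below 0.007 m and contact force between the fingers and bottle1 below 0.1 N and contact force between the fingers and bottle3 below 0.1 N and distance of bottle2 from where it was at the start of the episode below 0.03 m) or (horizontal distance between bottle2 and pocket_a below 0.007 m and z of each of bottle2, bottle1 in the frame of labeller below 0.05 m and angle between each of bottle2, bottle1, bottle3's own z axis and vertical below 0.12 rad and horizontal distance between bottle1 and pocket_b below 0.007 m and contact force between the fingers and bottle2 below 0.1 N and contact force between the fingers and bottle1 below 0.1 N and distance of bottle3 from where it was at the start of the episode below 0.03 m) or (horizontal distance between bottle2 and pocket_a below 0.007 m and z of each of bottle2, bottle3 in the frame of labeller below 0.05 m and angle between each of bottle2, bottle3, bottle1's own z axis and vertical below 0.12 rad and horizontal distance between bottle3 and pocket_b below 0.007 m and contact force between the fingers and bottle2 below 0.1 N and contact force between the fingers and bottle3 below 0.1 N and distance of bottle1 from where it was at the start of the episode below 0.03 m) or (horizontal distance between bottle3 and pocket_a below 0.007 m and z of each of bottle3, bottle1 in the frame of labeller below 0.05 m and angle between each of bottle3, bottle1, bottle2's own z axis and vertical below 0.12 rad and horizontal distance between bottle1 and pocket_b below 0.007 m and contact force between the fingers and bottle3 below 0.1 N and contact force between the fingers and bottle1 below 0.1 N and distance of bottle2 from where it was at the start of the episode below 0.03 m) or (horizontal distance between bottle3 and pocket_a below 0.007 m and z of each of bottle3, bottle2 in the frame of labeller below 0.05 m and angle between each of bottle3, bottle2, bottle1's own z axis and vertical below 0.12 rad and horizontal distance between bottle2 and pocket_b below 0.007 m and contact force between the fingers and bottle3 below 0.1 N and contact force between the fingers and bottle2 below 0.1 N and distance of bottle1 from where it was at the start of the episode below 0.03 m)) and value of joint turntable below 0.17 rad), for 0.2 s.
2. the lever has been advanced four clicks, with the fingers on it (value of joint turntable above 0.78 rad and contact force between the fingers and lever above 0.5 N), for 0.1 s.
At the end, for the whole second after the job is handed in: Turntable still, past click four and short of five (0.78 to 0.97 rad), fingers gripping the lever with over 2 N; one bottle upright in each pocket (within 7 mm of its centre, foot within 6 mm of its floor, tilt under 0.12 rad), not touched; the third upright, within 30 mm of its start (((horizontal distance between bottle1 and pocket_a below 0.007 m and z of each of bottle1, bottle2 in the frame of labeller below 0.05 m and angle between each of bottle1, bottle2, bottle3's own z axis and vertical below 0.12 rad and horizontal distance between bottle2 and pocket_b below 0.007 m and contact force between the fingers and bottle1 below 0.1 N and contact force between the fingers and bottle2 below 0.1 N and distance of bottle3 from where it was at the start of the episode below 0.03 m) or (horizontal distance between bottle1 and pocket_a below 0.007 m and z of each of bottle1, bottle3 in the frame of labeller below 0.05 m and angle between each of bottle1, bottle3, bottle2's own z axis and vertical below 0.12 rad and horizontal distance between bottle3 and pocket_b below 0.007 m and contact force between the fingers and bottle1 below 0.1 N and contact force between the fingers and bottle3 below 0.1 N and distance of bottle2 from where it was at the start of the episode below 0.03 m) or (horizontal distance between bottle2 and pocket_a below 0.007 m and z of each of bottle2, bottle1 in the frame of labeller below 0.05 m and angle between each of bottle2, bottle1, bottle3's own z axis and vertical below 0.12 rad and horizontal distance between bottle1 and pocket_b below 0.007 m and contact force between the fingers and bottle2 below 0.1 N and contact force between the fingers and bottle1 below 0.1 N and distance of bottle3 from where it was at the start of the episode below 0.03 m) or (horizontal distance between bottle2 and pocket_a below 0.007 m and z of each of bottle2, bottle3 in the frame of labeller below 0.05 m and angle between each of bottle2, bottle3, bottle1's own z axis and vertical below 0.12 rad and horizontal distance between bottle3 and pocket_b below 0.007 m and contact force between the fingers and bottle2 below 0.1 N and contact force between the fingers and bottle3 below 0.1 N and distance of bottle1 from where it was at the start of the episode below 0.03 m) or (horizontal distance between bottle3 and pocket_a below 0.007 m and z of each of bottle3, bottle1 in the frame of labeller below 0.05 m and angle between each of bottle3, bottle1, bottle2's own z axis and vertical below 0.12 rad and horizontal distance between bottle1 and pocket_b below 0.007 m and contact force between the fingers and bottle3 below 0.1 N and contact force between the fingers and bottle1 below 0.1 N and distance of bottle2 from where it was at the start of the episode below 0.03 m) or (horizontal distance between bottle3 and pocket_a below 0.007 m and z of each of bottle3, bottle2 in the frame of labeller below 0.05 m and angle between each of bottle3, bottle2, bottle1's own z axis and vertical below 0.12 rad and horizontal distance between bottle2 and pocket_b below 0.007 m and contact force between the fingers and bottle3 below 0.1 N and contact force between the fingers and bottle2 below 0.1 N and distance of bottle1 from where it was at the start of the episode below 0.03 m)) and value of joint turntable between 0.78 and 0.97 rad and velocity of joint turntable between -0.05 and 0.05 rad/s and contact force between the fingers and lever above 2 N); the arm keeps its last pose, push and grip.
It fails at once if a fifth click of the ratchet (value of joint turntable above 1.01 rad).
It fails at once if a bystander is moved by more than 30 mm or tipped (distance of any of stock_bottle, cap_jar, label_reel, measuring_cup from where it was at the start of the episode above 0.03 m or angle between any of stock_bottle, cap_jar, label_reel, measuring_cup's own z axis and vertical above 0.2 rad).
It also fails if it takes over 72 s, if anything falls off the work surface, if the arm or the gripper's body presses on something with over 40 N, if the wrist force passes 120 N, or if a joint passes its speed limit or range.

## Working session

There is one attempt and no reset: what is moved stays moved. The work goes in short steps, Python scripts to look and compute and a tool call to move; the robot and the scene stay as the last step left them, time stands still between calls to the robot, and variables do not carry over. Pictures are saved under pics/ and viewed, at most 10 in all, crops included, and the job is handed in when it is done.

Besides the shell and the picture viewer there is one more tool, called after "Emit:" as name(argument=value, ...) on one line, values as JSON. apply_moves: Moves the arm, as the interface text tells. Its arguments: {"type":"object","properties":{"steps":{"type":"array"},"grip_force":{"type":"number"}},"required":["steps"]}

```bash
mkdir -p pics; ls
cat > h.py <<'E'
import numpy as np, cv2
from bench import robot
def save(p,n): cv2.imwrite(f'pics/{n}.png',cv2.cvtColor(p['img'],cv2.COLOR_RGB2BGR))
def proj(p,X,T=None):
    T=np.array(p['cam_to_world']) if T is None else T
    c=np.linalg.inv(T)@np.append(X,1)
    return np.array([p['cx']+p['fx']*c[0]/-c[2],p['cy']-p['fy']*c[1]/-c[2]])
E
python3 - <<'E'
from h import *
ps=[]
for n in ['scene','side']:
    p=robot.read_camera(n); save(p,n+'0'); print(n,p['fx'],p['cx'],p['cy'],[k for k in p if k!='img'],np.round(p['cam_to_world'],3).tolist())
    for t in ['bottle1','labeller','label_head','turntable_axis','pocket_a','lever_grip','stock_bottle','cap_jar','label_reel','measuring_cup']:
        for d in robot.spot_point(p,t): print(n,t,round(d['p'],2),np.round(d['xyz'],4),np.round(proj(p,d['xyz'])))
print(robot.state())
im=[cv2.imread(f'pics/{n}0.png') for n in ['scene','side']]
E
```

```text
pics
scene 456.9402780403997 321.1161730200237 197.72053613290885 ['fx', 'fy', 'cx', 'cy', 'cam_to_world', 'shot'] [[0.342, -0.535, 0.772, 1.484], [0.94, 0.182, -0.29, -0.348], [0.015, 0.825, 0.565, 0.793], [0.0, 0.0, 0.0, 1.0]]
scene bottle1 0.8 [0.5354 0.3515 0.001 ] [427. 204.]
scene bottle1 0.74 [0.5851 0.2064 0.0039] [392. 222.]
scene bottle1 0.74 [ 5.186e-01  2.669e-01 -5.000e-04] [400. 206.]
scene bottle1 0.62 [0.4399 0.2563 0.0015] [385. 193.]
scene bottle1 0.61 [ 0.4582  0.3305 -0.0017] [409. 192.]
scene bottle1 0.58 [ 0.3162  0.2074 -0.0046] [355. 177.]
scene labeller 0.64 [ 0.5875 -0.1481  0.0011] [271. 250.]
scene label_head 0.59 [0.5579 0.0061 0.1089] [323. 199.]
scene turntable_axis 0.76 [ 0.5894 -0.1487  0.0386] [271. 239.]
scene pocket_a 0.89 [ 0.6474 -0.1933  0.0416] [259. 257.]
scene pocket_a 0.81 [ 0.6371 -0.0954  0.0465] [296. 244.]
scene lever_grip 0.72 [ 0.448  -0.1051  0.1027] [272. 187.]
scene lever_grip 0.2 [ 0.631  -0.0946  0.0469] [296. 242.]
scene stock_bottle 0.85 [ 0.6901  0.4295 -0.0011] [480. 229.]
scene cap_jar 0.91 [ 0.3977 -0.4097 -0.0053] [163. 229
[... 1475 characters left out ...]
'joint_pos': array([-1.26085958e-01,  2.20405518e-01,  1.52650329e+00,  7.75318579e-06,
        1.39471698e+00, -1.26088700e-01]), 'joint_velocities': array([ 0.00088395,  0.00150851, -0.00067175,  0.00156061,  0.00044608,
        0.00038585]), 'joint_torque': array([ 1.79966187e-04, -4.96863377e+01, -3.89739811e+01, -1.11504762e-04,
        8.34103430e-04,  8.10718916e-06]), 'tool_pos': array([6.24985278e-01, 9.38452098e-06, 2.31294476e-01]), 'orientation': array([-3.14156074e+00, -1.17399999e-05,  1.57079771e+00]), 'wrist_force': array([-0.18828105,  0.16021316,  0.27775745]), 'torque': array([ 0.00187009, -0.01915258,  0.02878281]), 'grip_force': 0.0, 'gripper_width': 0.08525943180358385}
```

View images.

View pics/scene0.png

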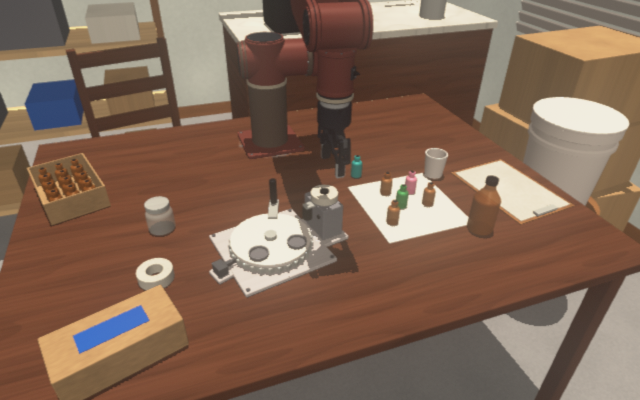

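View pics/side0.png

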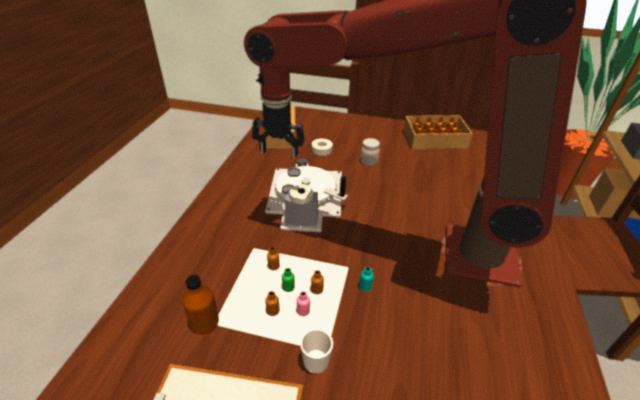

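Candidates, scene pixels: amber (387,185), amber (393,214), amber (429,195). The look-alikes are green (402,198), pink (411,184) and turquoise (357,167), plus the boxed bottles at (65,185) and the large stock bottle at (484,210). I'll take amber (393,214) at about (0.581, 0.207) for pocket A and amber (387,185) at about (0.440, 0.254) for pocket B, and leave (429,195). The labeller yaw is about 12°, with pocket A's radial direction near 52° and B's near -38°.

Emit:
apply_moves(steps=[-0.3,34.5,-7.3,5,0,-0.3,34.5,-7.3,5,0,-0.3,34.5,-7.3,5,0,-0.3,34.5,-7.3,5,0,-0.3,34.5,-7.3,5,0,-0.3,34.5,-7.3,5,0,-0.3,0,0,0,-0.12,-0.3,0,0,0,-0.12,-0.3,0,0,0,-0.12,-0.3,0,0,0,-0.12], grip_force=30)

```text
time: 1.93
tool_pos: [0.581, 0.2075, 0.2013]
orientation: [-3.142, 0.0, 2.058]
wrist_force: [0.4, -0.4, 0.8]
gripper_width: 0.0553
grip_force: 0.0
```

```bash
cat >> h.py <<'E'
from scipy.spatial.transform import Rotation as Ro
def tool():
    s=robot.state(); T=np.eye(4); T[:3,:3]=Ro.from_euler('xyz',s['orientation']).as_matrix(); T[:3,3]=s['tool_pos']; return s,T
def wrist():
    s,T=tool(); p=robot.read_camera('wrist'); return s,T,p,T@np.array(p['mount'])
def rel(T,X): # world target TCP -> shift in tool axes mm
    return np.round((T[:3,:3].T@(np.array(X)-T[:3,3]))*1000,1)
E
python3 - <<'E'
from h import *
s,T,p,C=wrist(); save(p,'w1'); print(s['time'],s['tool_pos'],s['orientation'],s['gripper_width'],s['wrist_force'])
print(np.round(p['mount'],3).tolist(),p['fx'],p['cx'],p['cy'],p.keys())
for d in robot.spot_point(p,'bottle1'): print(round(d['p'],2),np.round(d['xyz'],4),np.round(proj(p,d['xyz'],C)))
E
```

```text
1.9333 [0.58101441 0.20753207 0.20126189] [-3.14150387e+00  5.83100141e-05  2.05769685e+00] 0.05531023614032236 [ 0.35018098 -0.38193154  0.75527182]
[[-0.0, 0.959, 0.283, 0.072], [1.0, 0.0, 0.0, -0.0], [-0.0, 0.283, -0.959, -0.142], [0.0, 0.0, 0.0, 1.0]] 353.9600295557762 315.60412925216235 198.2244183862117 dict_keys(['img', 'fx', 'fy', 'cx', 'cy', 'mount', 'shot'])
0.97 [0.5351 0.3485 0.0016] [345.   4.]
0.93 [ 5.165e-01  2.674e-01 -1.000e-04] [284.  81.]
0.84 [0.5877 0.205  0.0039] [321. 175.]
0.63 [ 0.4437  0.2552 -0.0014] [206.  54.]
0.58 [ 0.3145  0.2076 -0.0027] [53. 32.]
```

View pics/w1.png

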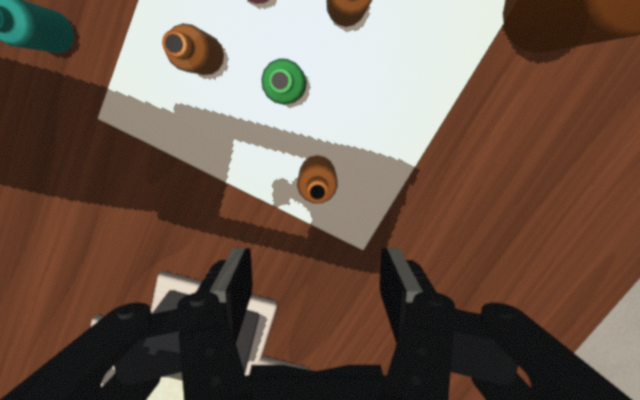

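The wrist view shows amber A at (317,180) with its mouth at (317,191). Green is at (284,81), amber B at (192,48) with its mouth at about (176,43), and turquoise at (20,20). The choice of A is confirmed.

```bash
cat >> h.py <<'E'
def ray(p,uv,z,C): 
    d=C[:3,:3]@np.array([(uv[0]-p['cx'])/p['fx'],-(uv[1]-p['cy'])/p['fy'],-1]); o=C[:3,3]
    return o+d*(z-o[2])/d[2]
def outl(p,C,thing,minp=.3):
    for d in robot.outline_of(p,thing):
        if d['p']<minp: continue
        m=d['pixels'].astype(np.uint8); ys,xs=np.nonzero(m)
        print(thing,round(d['p'],2),'n',len(xs),'bbox',xs.min(),xs.max(),ys.min(),ys.max())
E
python3 - <<'E'
from h import *
s,T,p,C=wrist()
print(ray(p,(317,191),.072,C), ray(p,(176,43),.072,C))
g=cv2.cvtColor(p['img'],cv2.COLOR_RGB2HSV)
m=((g[...,0]<22)&(g[...,1]>130)&(g[...,2]<235)).astype(np.uint8)[130:220,285:345]
ys,xs=np.nonzero(m);print(xs.min()+285,xs.max()+285,ys.min()+130,ys.max()+130)
cv2.imwrite('pics/c.png',cv2.resize(cv2.cvtColor(p['img'],cv2.COLOR_RGB2BGR)[140:220,270:370],None,fx=6,fy=6))
E
```

```text
[0.58318236 0.20525394 0.072     ] [0.44434762 0.25526906 0.072     ]
285 336 156 219
```

View pics/c.png

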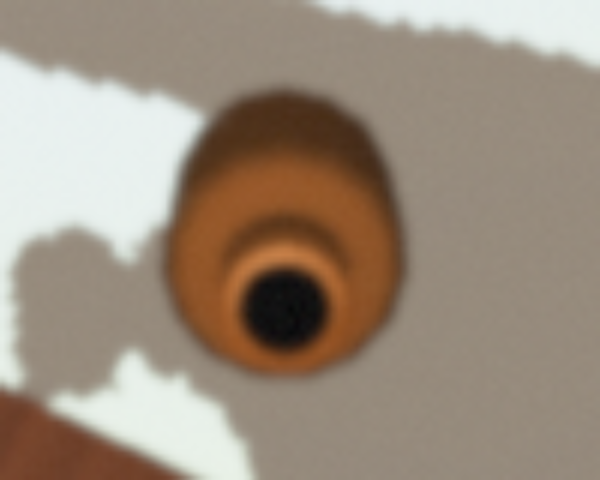

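Emit:
apply_moves(steps=[-0.3,-3.1,0.6,30,0,-0.3,0,0,30,-0.105,-0.3,0,0,30,-0.105,-0.3,0,0,30,-0.105,-0.3,0,0,25,-0.105,-0.3,0,0,25,0,-0.3,0,0,15,0,-0.3,0,0,0,0,0.4,0,0,0,0,0.4,0,0,0,0], grip_force=25)

```text
time: 2.92
tool_pos: [0.5843, 0.2047, 0.0177]
orientation: [3.14, 0.001, 2.469]
wrist_force: [0.4, 0.2, -0.2]
gripper_width: 0.0349
grip_force: 25.7
```

Emit:
apply_moves(steps=[0.4,0,0,0,0,0.4,0,0,0,0,0.4,0,0,-10,0,0.4,0,0,-25,0,0.4,0,0,-30,0,0.4,0,0,-35,0,0.4,0,0,-40,0,0.4,0,0,-40,0,0.4,0,0,-20,0,0.4,0,0,0,0])

```text
time: 3.75
tool_pos: [0.5869, 0.2054, 0.2257]
orientation: [3.131, 0.009, 2.471]
wrist_force: [1.0, -0.1, 0.1]
gripper_width: 0.0351
grip_force: 25.7
```

Run:
```python
from h import *
s,T,p,C=wrist(); save(p,'w2'); print(s['time'],s['tool_pos'],s['orientation'],s['gripper_width'],s['grip_force'])
for t in ['bottle1']:
    for d in robot.spot_point(p,t): print(t,round(d['p'],2),np.round(d['xyz'],4),rel(T,d['xyz']),np.round(proj(p,d['xyz'],C)))
for z in (15,9): print(proj(p,(T@[0,0,-.072+.015,1])[:3],C))
```

```text
3.75 [0.58687684 0.20542338 0.22566515] [3.1310372  0.00869252 2.4706099 ] 0.035125643028797525 25.717433954123408
bottle1 0.9 [0.588  0.2046 0.2098] [-1.3 -0.1 15.9] [316. 250.]
bottle1 0.73 [0.5207 0.2695 0.001 ] [ 93.6   6.7 223.9] [323.  70.]
bottle1 0.65 [0.5361 0.3479 0.0026] [130.3  77.7 222.8] [398.  29.]
bottle1 0.6 [ 4.412e-01  2.572e-01 -2.000e-04] [148.2 -52.4 224. ] [260.   8.]
[316.96755931 353.17925436]
[316.96755931 353.17925436]
```

View pics/w2.png

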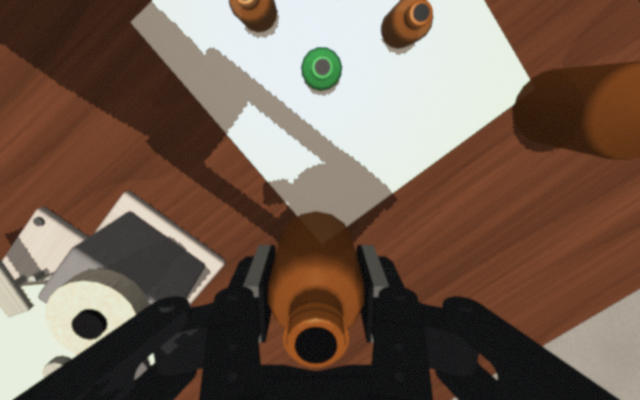

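A is held (width 35 mm) with its mouth at (317,343). The remaining ambers are at (255,10) and (408,20), and the label head is at lower left. Next I move over the turntable to look at the pockets.

Emit:
apply_moves(steps=[0.4,-31.2,-22.7,0,0,0.4,-31.2,-22.7,0,0,0.4,-31.2,-22.7,0,0,0.4,-31.2,-22.7,0,0,0.4,-31.2,-22.7,0,0,0.4,-31.2,-22.7,0,0,0.4,-31.2,-22.7,0,0,0.4,-31.2,-22.7,0,0,0.4,-31.2,-22.7,0,0,0.4,0,0,0,0])

```text
time: 4.68
tool_pos: [0.6755, -0.1373, 0.2134]
orientation: [-3.138, -0.001, 2.465]
wrist_force: [-0.1, 1.0, -0.3]
gripper_width: 0.0356
grip_force: 25.7
```

Run:
```python
from h import *
robot.read_camera('side');robot.read_camera('side')
s,T,p,C=wrist(); save(p,'w3'); print(s['time'],s['tool_pos'],s['orientation'],s['gripper_width'],s['grip_force'],s['joint_velocities'].round(3))
for t in ['bottle1','pocket_a','lever_grip','turntable_axis','label_head','labeller']:
    for d in robot.spot_point(p,t): print(t,round(d['p'],2),np.round(d['xyz'],4),np.round(proj(p,d['xyz'],C)))
np.savez('w3.npz',C=C,T=T)
q=robot.read_camera('scene')
for t in ['pocket_a','lever_grip','turntable_axis','labeller']:
    for d in robot.spot_point(q,t): print('scene',t,round(d['p'],2),np.round(d['xyz'],4))
```

```text
4.7833 [ 0.67482796 -0.13154562  0.21350289] [-3.14021172 -0.00422532  2.46753083] 0.03492399896713804 25.692036754335277 [ 0.047 -0.024  0.017  0.012  0.005  0.002]
bottle1 0.64 [ 0.6789 -0.1292  0.1993] [326. 252.]
pocket_a 0.96 [ 0.6344 -0.0908  0.0461] [324. 112.]
pocket_a 0.6 [ 0.6402 -0.1959  0.0454] [237. 192.]
lever_grip 0.33 [ 0.6436 -0.1974  0.0468] [238. 196.]
turntable_axis 0.67 [ 0.5898 -0.152   0.0397] [237. 116.]
labeller 0.61 [ 0.5859 -0.1488  0.0025] [245. 109.]
scene pocket_a 0.82 [ 0.6323 -0.0917  0.048 ]
scene pocket_a 0.64 [ 0.6432 -0.1956  0.044 ]
scene lever_grip 0.59 [ 0.6323 -0.0923  0.0452]
scene lever_grip 0.51 [ 0.4488 -0.1012  0.1008]
scene turntable_axis 0.62 [ 0.5881 -0.151   0.0387]
scene turntable_axis 0.26 [ 0.4484 -0.1026  0.0987]
```

View pics/w3.png

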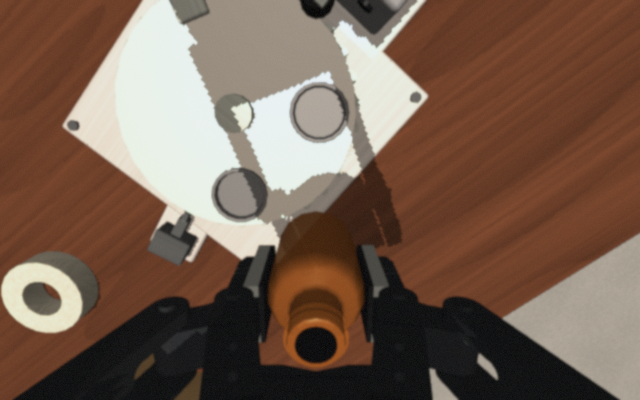

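In view are pocket A's ring at (319,112), pocket B's at (239,193), the hub at (235,113), the held bottle's mouth at (317,343) and the pawl at (173,243). I'll refine these by ellipse fitting.

```bash
cat > fit.py <<'E'
from h import *
def ringfit(img,c,r0,r1):
    g=cv2.GaussianBlur(cv2.cvtColor(img,cv2.COLOR_RGB2GRAY),(3,3),0).astype(float); pts=[]
    for a in np.arange(0,2*np.pi,.05):   # darkest ring point along each spoke
        rr=np.arange(r0,r1,.25); x=c[0]+rr*np.cos(a); y=c[1]+rr*np.sin(a)
        v=cv2.remap(g.astype(np.float32),x.astype(np.float32)[None],y.astype(np.float32)[None],1)[0]
        i=v.argmin()
        if 0<i<len(v)-1: pts.append((x[i],y[i]))
    pts=np.array(pts,np.float32)
    for _ in range(3):
        e=cv2.fitEllipse(pts); t=np.deg2rad(e[2]); d=(pts-e[0])@np.array([[np.cos(t),-np.sin(t)],[np.sin(t),np.cos(t)]])
        r=np.hypot(d[:,0]/(e[1][0]/2),d[:,1]/(e[1][1]/2))-1; k=np.abs(r)<.06
        if k.sum()>12: pts=pts[k]
    return e,len(pts)
E
python3 - <<'E'
from fit import *
img=cv2.cvtColor(cv2.imread('pics/w3.png'),cv2.COLOR_BGR2RGB); C=np.load('w3.npz')['C'];T=np.load('w3.npz')['T']
p=robot.read_camera('wrist')
P=[]
for c in [(319,112),(239,193)]:
    e,n=ringfit(img,c,21,33); X=ray(p,e[0],.052,C); P.append(X); print(e,n,X)
hub=ray(p,(235,113),.05,C); print('hub',hub, [np.hypot(*(x-hub)[:2]) for x in P], np.hypot(*(P[0]-P[1])[:2]))
a,b=P[0][:2],P[1][:2]; m=(a+b)/2; d=(a-b)/2; ax=m+np.array([-d[1],d[0]]); print('axis from pockets',ax,'angA',np.rad2deg(np.arctan2(*(a-ax)[::-1])))
Ti=np.linalg.inv(T); mo=ray(p,(317,343),T[2,3]+.056,C); print('mouth in tool',Ti@np.append(mo,1))
s,T,p,C=wrist(); print(s['tool_pos'],s['orientation'],s['joint_velocities'].round(3)); print('A rel',rel(T,[a[0],a[1],.3]))
E
```

```text
((319.0877685546875, 111.82041931152344), (51.13605499267578, 52.14535903930664), 14.692267417907715) 126 [ 0.63111601 -0.09363874  0.052     ]
((239.92901611328125, 193.751220703125), (46.46526336669922, 47.9382209777832), 116.9061508178711) 120 [ 0.64263824 -0.19293122  0.052     ]
hub [ 0.58776499 -0.14954542  0.05      ] [np.float64(0.07074508632088264), np.float64(0.06995284735004492)] 0.09995878240667508
axis from pockets [ 0.58723088 -0.1490461 ] angA 51.61918763914589
mouth in tool [ 2.66134425e-03  1.84565277e-05 -5.59893337e-02  1.00000000e+00]
[ 0.67615945 -0.12982976  0.21642931] [3.14151700e+00 1.96356649e-04 2.47110506e+00] [-0.004  0.002 -0.003 -0.001  0.001  0.   ]
A rel [ 57.8   0.4 -83.6]
```

Emit:
apply_moves(steps=[0.4,11,0.2,10,0,0.4,11,0.2,20,0,0.4,11,0.2,25,0,0.4,11,0.2,25,0,0.4,11,0,25,0,0.4,0,0,18,0,0.4,0,0,9,0,0.4,0,0,4,0,0.4,0,0,0,0,0.4,0,0,0,0])

```text
time: 6.32
tool_pos: [0.6347, -0.0958, 0.0816]
orientation: [3.141, 0.002, 2.471]
wrist_force: [0.1, 0.6, -0.8]
gripper_width: 0.0351
grip_force: 25.7
```

Run:
```python
from fit import *
s,T,p,C=wrist(); save(p,'w4'); print(s['time'],s['tool_pos'],s['orientation'],s['joint_velocities'].round(3),s['wrist_force'].round(1))
print(np.round(rel(T,[.632,-.0932,.0617]),1))
q=robot.read_camera('scene');save(q,'s4'); r=robot.read_camera('side'); save(r,'d4')
u=proj(q,[.632,-.0932,.05]).astype(int);v=proj(r,[.632,-.0932,.05]).astype(int);print(u,v)
f=lambda im,u:cv2.resize(cv2.cvtColor(im['img'],cv2.COLOR_RGB2BGR)[u[1]-40:u[1]+35,u[0]-50:u[0]+50],None,fx=4,fy=4)
w=cv2.cvtColor(p['img'],cv2.COLOR_RGB2BGR)[140:380,220:420]
top=np.hstack([f(q,u),f(r,v)]); w=cv2.resize(w[40:190],(400,300)); cv2.imwrite('pics/m4.png',np.vstack([top,np.hstack([w,w*0])]))
```

```text
6.3167 [ 0.63468954 -0.09575842  0.08162753] [3.14080541e+00 1.91922370e-03 2.47056551e+00] [-0.    -0.014 -0.009  0.001 -0.    -0.   ] [ 0.1  0.6 -0.8]
[ 3.7  0.3 19.9]
[296 241] [287 187]
```

View pics/m4.png

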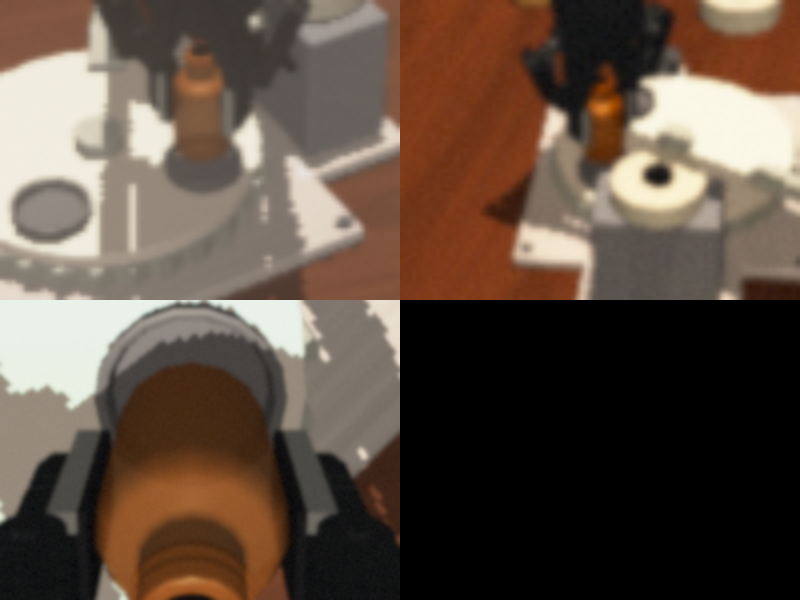

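Run:
```python
from fit import *
s,T,p,C=wrist(); foot=T[2,3]-.0177
a=ray(p,(317,211),foot,C); b=ray(p,(315.5,182.5),.052,C); x=T[:3,0]
Ti=np.linalg.inv(T)
print('foot far edge tool x mm',(Ti@np.append(a,1))*1e3,'rim far',(Ti@np.append(b,1))*1e3)
print(s['tool_pos'],s['time'])
```

```text
foot far edge tool x mm [1.81424021e+01 2.86449241e-01 1.76526495e+01 1.00000000e+03] rim far [ 2.90481834e+01 -4.24464071e-01  2.99622936e+01  1.00000000e+03]
[ 0.63482339 -0.09574112  0.08203907] 6.4667
```

Emit:
apply_moves(steps=[0.4,1.3,-0.2,0,0,0.4,1.3,-0.2,3,0,0.4,0,0,3,0,0.4,0,0,3,0,0.4,0,0,3,0,0.4,0,0,3,0,0.4,0,0,2.5,0,0.4,0,0,2,0,0.4,0,0,0,0,0.4,0,0,0,0])

```text
time: 7.35
tool_pos: [0.6317, -0.0942, 0.0613]
orientation: [3.141, 0.001, 2.471]
wrist_force: [-0.0, -1.3, 0.8]
gripper_width: 0.035
grip_force: 26.0
```

Emit:
apply_moves(steps=[0.1,0,0,0,0,0,0,0,0,0,-0.2,0,0,0,0,-0.3,0,0,0,0,-0.3,0,0,-10,0,-0.3,0,0,-25,0,-0.3,0,0,-35,0,-0.3,0,0,-40,0,-0.3,0,0,-40,0,-0.3,0,0,-5,0])

```text
time: 8.18
tool_pos: [0.6354, -0.095, 0.2265]
orientation: [3.136, 0.013, 2.471]
wrist_force: [0.9, -1.0, 1.7]
gripper_width: 0.0555
grip_force: 0.0
```

Run:
```python
from fit import *
s,T,p,C=wrist(); save(p,'w5'); print(s['time'],s['tool_pos'],s['orientation'],s['joint_velocities'].round(3))
for i in range(2):
    for n in ['scene','side']:
        q=robot.read_camera(n)
        for d in robot.spot_point(q,'bottle1'):
            if d['xyz'][1]<.05 or i==0: print(n,round(d['p'],2),np.round(d['xyz'],4))
s,T,p,C=wrist()
for d in robot.spot_point(p,'bottle1'): print('w',round(d['p'],2),np.round(d['xyz'],4))
print(rel(T,[.441,.2545,.2]),s['tool_pos'])
f=lambda im,u:cv2.resize(cv2.cvtColor(im['img'],cv2.COLOR_RGB2BGR)[u[1]-50:u[1]+50,u[0]-65:u[0]+65],(400,300))
q=robot.read_camera('scene'); cv2.imwrite('pics/m5.png',np.hstack([f(q,(296,241)),f(p,proj(p,[.632,-.0932,.07],C).astype(int))]))
```

```text
8.1833 [ 0.63543499 -0.09496044  0.22647073] [3.13594488 0.01324924 2.47091749] [-0.002 -0.002 -0.004 -0.001  0.019  0.001]
scene 0.64 [0.4404 0.2544 0.001 ]
scene 0.63 [ 0.6292 -0.0958  0.0438]
scene 0.63 [ 0.4578  0.3293 -0.0019]
scene 0.6 [ 0.5205  0.2703 -0.0019]
scene 0.51 [ 0.3123  0.2084 -0.0046]
scene 0.5 [0.5375 0.3519 0.0008]
scene 0.5 [0.6881 0.4302 0.0009]
side 0.85 [0.5209 0.2721 0.0008]
side 0.85 [0.4609 0.3286 0.0005]
side 0.67 [ 0.6292 -0.0929  0.0457]
side 0.58 [ 0.4417  0.2515 -0.0008]
side 0.56 [ 0.6471 -0.1979  0.0489]
side 0.54 [0.3115 0.2063 0.0006]
side 0.37 [ 0.3991 -0.4136  0.0042]
scene 0.81 [ 0.6296 -0.094   0.0459]
scene 0.5 [ 0.4473 -0.1018  0.0987]
side 0.5 [ 0.6306 -0.0919  0.0438]
w 0.95 [ 0.6299 -0.0891  0.0472]
[364.7 155.1  14.7] [ 0.63033777 -0.09368948  0.21381399]
```

View pics/m5.png

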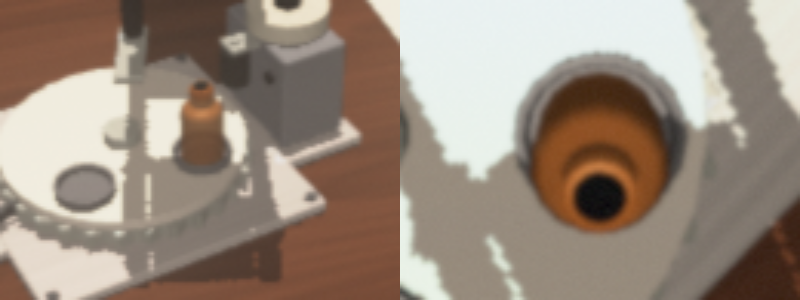

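Bottle A stands upright in pocket A: scene crop left, and from above on the right with its mouth at (600,195). Next is bottle B.

Emit:
apply_moves(steps=[-0.3,36.5,15.5,0,0,-0.3,36.5,15.5,0,0,-0.3,36.5,15.5,0,0,-0.3,36.5,15.5,0,0,-0.3,36.5,15.5,0,0,-0.3,36.5,15.5,0,0,-0.3,36.5,15.5,0,0,-0.3,36.5,15.5,0,0,-0.3,36.5,15.5,0,0,-0.3,36.5,15.5,0,0])

```text
time: 9.62
tool_pos: [0.4405, 0.2558, 0.2159]
orientation: [3.141, 0.0, 2.471]
wrist_force: [1.3, -0.5, 0.3]
gripper_width: 0.0556
grip_force: 0.0
```

Emit:
apply_moves(steps=[-0.3,0,0,0,0.12,-0.3,0,0,0,0.12,-0.3,0,0,0,0.12,-0.3,0,0,0,0.12,-0.3,0,0,0,0.12,-0.3,0,0,0,0.12,-0.3,0,0,0,0.12,-0.3,0,0,0,0.12,-0.3,0,0,0,0.12,-0.3,0,0,0,0.12])

```text
time: 10.45
tool_pos: [0.4417, 0.2543, 0.2157]
orientation: [-3.142, 0.0, 1.265]
wrist_force: [0.3, 0.3, 0.4]
gripper_width: 0.0556
grip_force: 0.0
```

Emit:
apply_moves(steps=[-0.3,0,0,0,0.12,-0.3,0,0,0,0.12,-0.3,0,0,0,0.12,-0.3,0,0,0,0,-0.3,0,0,0,0,-0.3,0,0,0,0,-0.3,0,0,0,0,-0.3,0,0,0,0,-0.3,0,0,0,0,-0.3,0,0,0,0])

```text
time: 11.28
tool_pos: [0.4417, 0.2544, 0.2158]
orientation: [3.142, 0.0, 0.911]
wrist_force: [0.5, -0.0, 0.2]
gripper_width: 0.0557
grip_force: 0.0
```

Run:
```python
from fit import *
s,T,p,C=wrist(); save(p,'w6'); print(s['time'],s['tool_pos'],s['orientation'],s['joint_velocities'].round(3))
for d in robot.spot_point(p,'bottle1'): print('w',round(d['p'],2),np.round(d['xyz'],4),np.round(proj(p,d['xyz'],C)))
u=proj(p,[.441,.2545,.072],C); print(u)
# darkest blob (mouth) near u
g=cv2.cvtColor(p['img'],cv2.COLOR_RGB2HSV); x0,y0=(u-30).astype(int); c=g[max(y0,0):y0+60,x0:x0+60]
m=(c[...,2]<60).astype(np.uint8); n,l,st,ce=cv2.connectedComponentsWithStats(m)
for i in range(1,n):
    if st[i,4]>30:
        q=ce[i]+[x0,max(y0,0)]; print(st[i],q,g[int(q[1])+12,int(q[0])],ray(p,q,.071,C))
```

```text
11.2833 [0.44167947 0.25436145 0.21579836] [3.14158982e+00 2.06553595e-05 9.11403824e-01] [ 0.001 -0.001 -0.002  0.    -0.     0.004]
w 0.97 [0.5366 0.3481 0.0039] [334.  24.]
w 0.96 [0.4584 0.3287 0.0042] [282.  97.]
w 0.76 [ 0.5172  0.2648 -0.0008] [369. 112.]
w 0.75 [0.5539 0.0044 0.1124] [608. 347.]
w 0.7 [0.4421 0.2533 0.0022] [316. 167.]
w 0.69 [ 0.3172  0.2081 -0.0006] [253. 266.]
[314.44418276 183.87329901]
[ 27  25  12  12 115] [316.33043478 183.36521739] [ 24  14 186] [0.44235559 0.25368279 0.071     ]
```

Emit:
apply_moves(steps=[-0.3,-0.4,0.8,35,0,-0.3,0,0,35,0,-0.3,0,0,35,0,-0.3,0,0,35,0,-0.3,0,0,30,0,-0.3,0,0,20,0,-0.3,0,0,8,0,-0.3,0,0,0,0,-0.3,0,0,0,0,0.4,0,0,0,0])

```text
time: 12.22
tool_pos: [0.4436, 0.2542, 0.0196]
orientation: [3.14, -0.003, 0.911]
wrist_force: [-0.2, 0.3, -0.2]
gripper_width: 0.0448
grip_force: 0.0
```

Emit:
apply_moves(steps=[0.4,0,0,0,0,0.4,0,0,0,0,0.4,0,0,0,0,0.4,0,0,0,0,0.4,0,0,0,0,0.4,0,0,-20,0,0.4,0,0,-35,0,0.4,0,0,-40,0,0.4,0,0,-40,0,0.4,0,0,-40,0], grip_force=25)

```text
time: 13.05
tool_pos: [0.4417, 0.2534, 0.1951]
orientation: [3.141, -0.001, 0.911]
wrist_force: [1.9, 0.4, -0.5]
gripper_width: 0.0349
grip_force: 25.5
```

Run:
```python
from fit import *
s,T=tool(); print(s['tool_pos'],s['orientation'],s['gripper_width'])
print(rel(T,[.642+.065*.62-.0,-.1945+.065*-.0,.225]))
```

```text
[0.44167443 0.25341535 0.19514954] [ 3.14125595e+00 -5.52576559e-04  9.10851731e-01] 0.03487431603536572
[-206.3  464.7  -29.8]
```

Emit:
apply_moves(steps=[0.4,0,0,-20,0,0.4,-20.8,30.9,0,0,0.4,-20.8,30.9,0,0,0.4,-20.8,30.9,0,0,0.4,-20.8,30.9,0,0,0.4,-20.8,30.9,0,0,0.4,-20.8,30.9,0,0,0.4,-20.8,30.9,0,0,0.4,-20.8,30.9,0,0,0.4,-20.8,30.9,0,0])

```text
time: 13.88
tool_pos: [0.5473, -0.0667, 0.2136]
orientation: [3.14, -0.001, 0.911]
wrist_force: [1.3, 0.9, -0.5]
gripper_width: 0.0348
grip_force: 25.5
```

Emit:
apply_moves(steps=[0.4,-20.8,30.9,0,0,0.4,-20.8,30.9,0,0,0.4,-20.8,30.9,0,0,0.4,-20.8,30.9,0,0,0.4,-20.8,30.9,0,0,0.4,0,0,0,0,0.4,0,0,0,0,0.4,0,0,0,0,0.4,0,0,0,0,0.4,0,0,0,0])

```text
time: 14.72
tool_pos: [0.6052, -0.2403, 0.2132]
orientation: [3.141, -0.0, 0.912]
wrist_force: [0.1, 0.0, -0.8]
gripper_width: 0.0349
grip_force: 25.6
```

Run:
```python
from fit import *
s,T,p,C=wrist(); save(p,'w7'); print(s['time'],s['tool_pos'],s['orientation'],s['joint_velocities'].round(3),s['gripper_width'])
u=proj(p,[.642,-.1945,.052],C); print(u)
e,n=ringfit(p['img'],u,20,35); X=ray(p,e[0],.052,C); print(e,n,X,rel(T,[X[0],X[1],.1]))
for d in robot.spot_point(p,'pocket_b'): print('w',round(d['p'],2),np.round(d['xyz'],4))
Ti=np.linalg.inv(T)
g=cv2.cvtColor(p['img'],cv2.COLOR_RGB2HSV)[325:365,295:340]
n,l,st,ce=cv2.connectedComponentsWithStats((g[...,2]<60).astype(np.uint8))
for i in range(1,n):
    if st[i,4]>100: q=ce[i]+[295,325]; print(st[i],q,(Ti@np.append(ray(p,q,T[2,3]+.054,C),1))*1e3)
```

```text
14.7167 [ 0.60524629 -0.24032114  0.21323238] [ 3.14136905e+00 -1.85836907e-04  9.12322877e-01] [ 0.001 -0.001 -0.002 -0.002 -0.    -0.001] 0.0349194683313921
[316.35101933 109.95062517]
((318.27069091796875, 109.70704650878906), (50.53506851196289, 52.61942672729492), 1.0927507877349854) 121 [ 0.64338353 -0.19532243  0.052     ] [ 58.9   2.6 113.2]
w 0.92 [ 0.6413 -0.1946  0.0469]
w 0.7 [ 0.5965 -0.4402 -0.0008]
[   2    1   39   35 1066] [316.09005629 343.17354597] [ 9.99338415e-01  4.40986811e-01 -5.39997180e+01  1.00000000e+03]
```

View pics/w7.png

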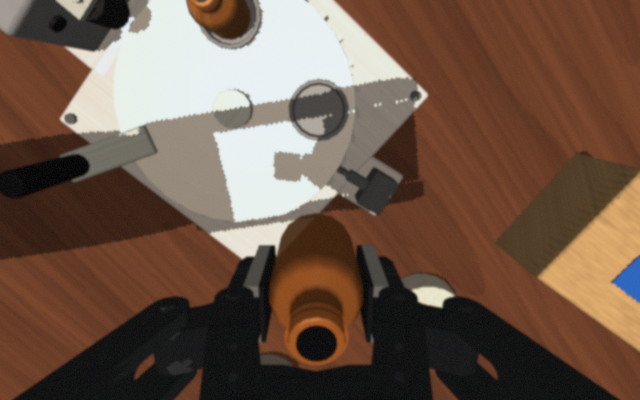

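Pocket B's ring is at (318,110), bottle A stands in its pocket at (225,15), and the held bottle's mouth is at (317,343). I go down above B.

Emit:
apply_moves(steps=[0.4,12,0.5,10,0,0.4,12,0.5,20,0,0.4,12,0.5,25,0,0.4,12,0.5,25,0,0.4,10.5,0.3,22,0,0.4,0,0,16,0,0.4,0,0,8,0,0.4,0,0,4,0,0.4,0,0,0,0,0.4,0,0,0,0])

```text
time: 15.65
tool_pos: [0.6436, -0.1971, 0.0837]
orientation: [3.14, -0.0, 0.911]
wrist_force: [1.0, 0.4, -0.9]
gripper_width: 0.0353
grip_force: 25.6
```

Run:
```python
from fit import *
s,T,p,C=wrist(); save(p,'w8'); print(s['time'],s['tool_pos'],s['orientation'],s['joint_velocities'].round(3),s['wrist_force'].round(1))
np.savez('w8.npz',C=C,T=T)
print(rel(T,[.6434,-.1953,.0620]))
w=cv2.cvtColor(p['img'],cv2.COLOR_RGB2BGR)[160:310,220:420]; cv2.imwrite('pics/m8.png',cv2.resize(w,(800,600)))
```

```text
15.65 [ 0.64356997 -0.19712506  0.0837297 ] [ 3.14020867e+00 -3.84221619e-04  9.10670055e-01] [-0.005 -0.015 -0.012 -0.001 -0.    -0.001] [ 1.   0.4 -0.9]
[ 1.3 -1.3 21.7]
```

View pics/m8.png

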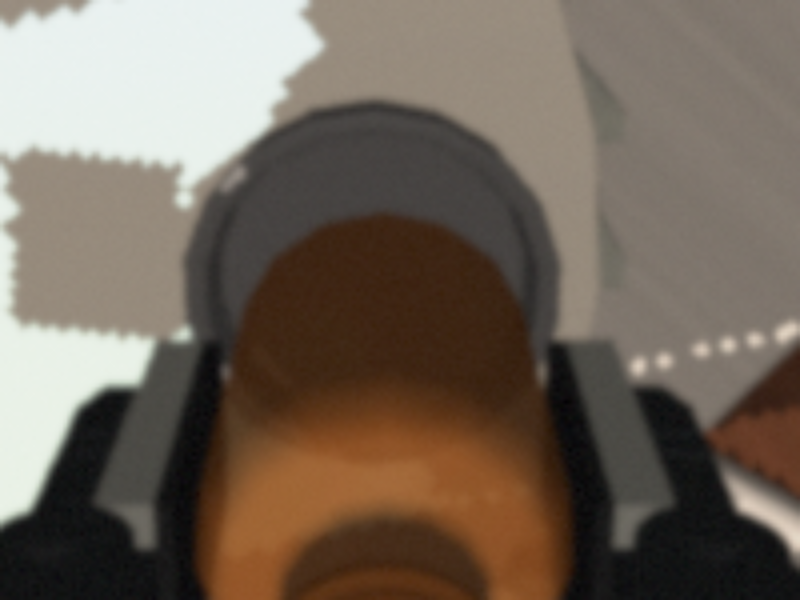

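Run:
```python
from fit import *
s,T,p,C=wrist(); z=np.load('w8.npz');C=z['C'];T=z['T']; Ti=np.linalg.inv(T)
for u,h in [((316.2,213.2),T[2,3]-.0178),((312.5,185),.052)]: print((Ti@np.append(ray(p,u,h,C),1))*1e3)
print(s['tool_pos'])
```

```text
[1.69817234e+01 6.05644098e-01 1.78073813e+01 1.00000000e+03]
[  27.30439108   -1.24316654   31.73850052 1000.        ]
[ 0.64386532 -0.19741639  0.08434374]
```

Emit:
apply_moves(steps=[0.4,1,-0.8,0,0,0.4,1,-0.8,3,0,0.4,0,0,4,0,0.4,0,0,4,0,0.4,0,0,3,0,0.4,0,0,3,0,0.4,0,0,2.5,0,0.4,0,0,2,0,0.4,0,0,0,0,0.4,0,0,0,0])

```text
time: 16.58
tool_pos: [0.6432, -0.1942, 0.0639]
orientation: [3.141, -0.0, 0.911]
wrist_force: [-7.3, 3.6, 15.4]
gripper_width: 0.0351
grip_force: 26.9
```

Emit:
apply_moves(steps=[0.4,0,0,-1,0,0.4,0,-1,0,0,0.4,0,-1,0,0,0.4,0,0,0,0,0.4,0,0,0,0,0.4,0,0,0,0,0.4,0,0,0,0,0.4,0,0,0,0,0.4,0,0,0,0,0.4,0,0,0,0])

```text
time: 17.42
tool_pos: [0.6429, -0.1941, 0.0639]
orientation: [3.138, -0.001, 0.911]
wrist_force: [1.7, -1.6, 6.3]
gripper_width: 0.0353
grip_force: 26.2
```

Lateral force has dropped, so the bottle is on the floor and free of the wall. I release it.

Emit:
apply_moves(steps=[0.1,0,0,0,0,0,0,0,0,0,-0.2,0,0,0,0,-0.3,0,0,0,0,-0.3,0,0,-10,0,-0.3,0,0,-25,0,-0.3,0,0,-35,0,-0.3,0,0,-40,0,-0.3,0,0,-40,0,-0.3,0,0,-15,0])

```text
time: 18.25
tool_pos: [0.6439, -0.1941, 0.2358]
orientation: [3.132, -0.002, 0.911]
wrist_force: [0.9, 0.6, 1.3]
gripper_width: 0.0554
grip_force: 0.0
```

Emit:
apply_moves(steps=[-0.3,-25,0,0,0,-0.3,-35,0,0,0,-0.3,0,0,0,0,-0.3,0,0,0,0,-0.3,0,0,0,0,-0.3,0,0,0,0,-0.3,0,0,0,0,-0.3,0,0,0,0,-0.3,0,0,0,0,-0.3,0,0,0,0])

```text
time: 19.08
tool_pos: [0.6048, -0.2401, 0.2271]
orientation: [-3.141, -0.0, 0.911]
wrist_force: [-0.4, 0.5, -0.4]
gripper_width: 0.0556
grip_force: 0.0
```

Run:
```python
from fit import *
s,T,p,C=wrist(); save(p,'w9'); print(s['time'],s['tool_pos'],s['orientation'],s['joint_velocities'].round(3),s['joint_pos'].round(2))
for d in robot.spot_point(p,'bottle1'): print('w',round(d['p'],2),np.round(d['xyz'],4))
for t in ['lever_grip','turntable_axis']:
  for d in robot.spot_point(p,t): print('w',t,round(d['p'],2),np.round(d['xyz'],4),proj(p,d['xyz'],C).round())
for n in ['scene','side']:
    q=robot.read_camera(n); save(q,n+'9')
    for t in ['bottle1','lever_grip','turntable_axis']:
        for d in robot.spot_point(q,t):
            if d['xyz'][1]<.05: print(n,t,round(d['p'],2),np.round(d['xyz'],4))
```

```text
19.0833 [ 0.60479816 -0.24007126  0.22714949] [-3.14137325e+00 -2.19574763e-06  9.11482129e-01] [-0.003 -0.002  0.002  0.001  0.    -0.   ] [-0.5   0.28  1.46  0.    1.4   0.16]
w 0.92 [ 0.6433 -0.1959  0.0431]
w 0.78 [ 0.6319 -0.0947  0.0455]
w lever_grip 0.55 [ 0.4508 -0.1048  0.0954] [ 56. 172.]
w turntable_axis 0.92 [ 0.5887 -0.1506  0.0403] [240. 106.]
scene bottle1 0.78 [ 0.642  -0.1941  0.0458]
scene bottle1 0.58 [ 0.6298 -0.0945  0.0443]
scene lever_grip 0.89 [ 0.4476 -0.1021  0.0997]
scene turntable_axis 0.89 [ 0.5883 -0.146   0.0375]
scene turntable_axis 0.6 [ 0.3993 -0.411  -0.0013]
side bottle1 0.68 [ 0.6288 -0.091   0.0447]
side bottle1 0.47 [ 0.6451 -0.197   0.0396]
side lever_grip 0.74 [ 0.4459 -0.0988  0.0996]
side turntable_axis 0.7 [ 0.5854 -0.1524  0.0422]
```

View pics/w9.png

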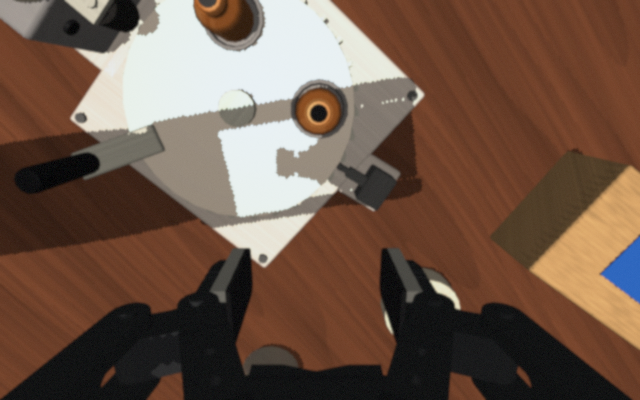

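Both bottles stand seated: B's mouth at (318,112), A at (225,15). The lever post top is at about (30,178). Next I go above the post with the closing direction tangential.

Emit:
apply_moves(steps=[-0.3,2.1,-34.5,4,0,-0.3,2.1,-34.5,4,0,-0.3,2.1,-34.5,4,0,-0.3,2.1,-34.5,4,0,-0.3,2.1,-34.5,4,0,-0.3,2.1,-34.5,4,0,-0.3,0,0,0,0.12,-0.3,0,0,0,0.12,-0.3,0,0,0,0.12,-0.3,0,0,0,0.12])

```text
time: 20.52
tool_pos: [0.4487, -0.1035, 0.2037]
orientation: [3.141, -0.001, 0.425]
wrist_force: [0.3, -0.0, -0.1]
gripper_width: 0.0556
grip_force: 0.0
```

Emit:
apply_moves(steps=[-0.3,0,0,0,0.12,-0.3,0,0,0,0.12,-0.3,0,0,0,0.12,-0.3,0,0,0,0.12,-0.3,0,0,0,0.12,-0.3,0,0,0,0.12,-0.3,0,0,0,0.03,-0.3,0,0,0,0,-0.3,0,0,0,0,-0.3,0,0,0,0])

```text
time: 21.35
tool_pos: [0.4488, -0.1037, 0.2034]
orientation: [3.142, -0.0, -0.318]
wrist_force: [-0.2, -0.7, 0.4]
gripper_width: 0.0555
grip_force: 0.0
```

Run:
```python
from fit import *
s,T,p,C=wrist(); save(p,'w10'); print(s['time'],s['tool_pos'],s['orientation'],s['joint_velocities'].round(3),s['joint_pos'].round(2))
for t in ['lever_grip','turntable_axis']:
  for d in robot.spot_point(p,t): print('w',t,round(d['p'],2),np.round(d['xyz'],4),proj(p,d['xyz'],C).round(),rel(T,d['xyz']))
```

```text
21.35 [ 0.44877385 -0.10368047  0.20339106] [ 3.14157367e+00 -2.00162865e-04 -3.17919325e-01] [ 0.002  0.     0.     0.    -0.001  0.006] [-0.4  -0.16  1.97 -0.    1.33  1.49]
w lever_grip 0.55 [ 0.4487 -0.1041  0.098 ] [316. 197.] [  0.    0.4 105.4]
```

View pics/w10.png

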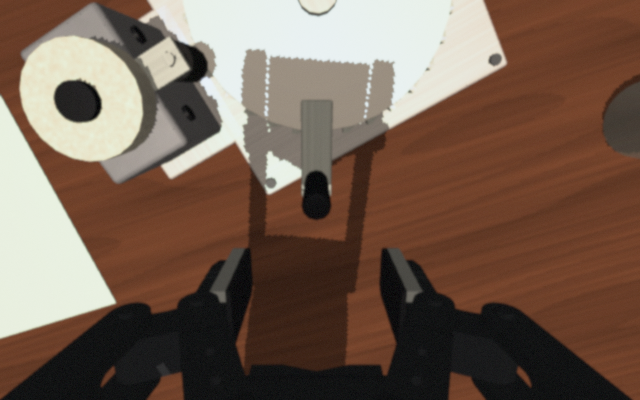

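The post top is at (317,206) and the arm points straight up at the hub (317,5), so the alignment is right. I go down and grip.

Emit:
apply_moves(steps=[-0.3,0,0,20,0,-0.3,0,0,25,0,-0.3,0,0,25,0,-0.3,0,0,20,0,-0.3,0,0,15,0,-0.3,0,0,10,0,-0.3,0,0,7,0,-0.3,0,0,0,0,-0.3,0,0,0,0,-0.3,0,0,0,0])

```text
time: 22.33
tool_pos: [0.4496, -0.104, 0.0824]
orientation: [3.141, -0.002, -0.319]
wrist_force: [-0.3, -0.3, -0.2]
gripper_width: 0.0556
grip_force: 0.0
```

Emit:
apply_moves(steps=[0,0,0,0,0,0.3,0,0,0,0,0.5,0,0,0,0,0.7,0,0,0,0,0.7,0,0,0,0,0.7,0,0,0,0,0.7,0,0,0,0,0.7,0,0,0,0,0.7,0,0,0,0,0.7,0,0,0,0], grip_force=40)

```text
time: 23.17
tool_pos: [0.4492, -0.1038, 0.082]
orientation: [3.141, -0.001, -0.319]
wrist_force: [-0.8, 0.8, 5.9]
gripper_width: 0.0191
grip_force: 38.9
```

Emit:
apply_moves(steps=[0.7,0,2.9,0,-0.02,0.7,0,2.9,0,-0.02,0.7,0,2.9,0,-0.02,0.7,0,2.9,0,-0.02,0.7,0,2.9,0,-0.02,0.7,0,2.9,0,-0.02,0.7,0,2.9,0,-0.02,0.7,0,0,0,0,0.7,0,0,0,0,0.7,0,0,0,0])

```text
time: 24.0
tool_pos: [0.444, -0.1237, 0.082]
orientation: [3.141, -0.001, -0.179]
wrist_force: [-1.0, -0.5, 6.4]
gripper_width: 0.0188
grip_force: 39.1
```

```bash
cat > ang.py <<'E'
from h import *
s,T=tool(); ax=np.array([.5875,-.1495]); v=s['tool_pos'][:2]-ax; v0=np.array([.4492,-.1038])-ax
a=np.arctan2(v[1],v[0])%(2*np.pi)-np.arctan2(v0[1],v0[0])
f=s['wrist_force']; print('swing',round(a,4),'r',np.hypot(*v),'yawchg',s['orientation'][2]+.319,'F tool',T[:3,:3].T@f,'w',s['gripper_width'],s['grip_force'],s['tool_pos'],s['time'])
E
python3 ang.py
```

```text
swing 0.1409 r 0.14578313783350372 yawchg 0.13980131065869023 F tool [-0.84442708  0.63658139 -6.39811583] w 0.018822838851506495 39.07702624797821 [ 0.44402628 -0.123654    0.08202845] 24.0
```

Emit:
apply_moves(steps=[0.7,0,1.45,0,-0.01,0.7,0,1.45,0,-0.01,0.7,0,1.45,0,-0.01,0.7,0,1.45,0,-0.01,0.7,0,1.45,0,-0.01,0.7,0,1.45,0,-0.01,0.7,0,0,0,0,0.7,0,0,0,0,0.7,0,0,0,0,0.7,0,0,0,0])

```text
time: 24.83
tool_pos: [0.4427, -0.1323, 0.082]
orientation: [3.141, -0.001, -0.119]
wrist_force: [-2.3, -0.4, 5.8]
gripper_width: 0.0191
grip_force: 39.1
```

```bash
python3 ang.py
```

```text
swing 0.2011 r 0.14584658995996136 yawchg 0.19980205073969542 F tool [-2.18275269  0.66705658 -5.78589343] w 0.019095002320355155 39.11267280578613 [ 0.44266796 -0.13232712  0.08198607] 24.8333
```

Emit:
apply_moves(steps=[0.7,0,1.45,0,-0.01,0.7,0,1.45,0,-0.01,0.7,0,1.45,0,-0.01,0.7,0,1.45,0,-0.01,0.7,0,1.45,0,-0.01,0.7,0,1.45,0,-0.01,0.7,0,0,0,0,0.7,0,0,0,0,0.7,0,0,0,0,0.7,0,0,0,0])

```text
time: 25.67
tool_pos: [0.4419, -0.1405, 0.082]
orientation: [-3.142, -0.001, -0.059]
wrist_force: [-1.9, 1.3, 6.2]
gripper_width: 0.019
grip_force: 39.2
```

```bash
python3 ang.py
```

```text
swing 0.2577 r 0.14586441603281552 yawchg 0.2596644819518455 F tool [-1.97680532 -1.21992178 -6.1548513 ] w 0.01902555588903865 39.21328604221344 [ 0.44191104 -0.14053995  0.08203685] 25.6667
```

Emit:
apply_moves(steps=[0.7,0,1.45,0,-0.01,0.7,0,1.45,0,-0.01,0.7,0,1.45,0,-0.01,0.7,0,1.45,0,-0.01,0.7,0,1.45,0,-0.01,0.7,0,1.45,0,-0.01,0.7,0,0,0,0,0.7,0,0,0,0,0.7,0,0,0,0,0.7,0,0,0,0])

```text
time: 26.5
tool_pos: [0.4416, -0.1487, 0.082]
orientation: [-3.141, -0.001, 0.001]
wrist_force: [-1.2, 4.0, 6.5]
gripper_width: 0.0194
grip_force: 39.3
```

```bash
python3 ang.py
```

```text
swing 0.3139 r 0.1459240007723902 yawchg 0.31953301690311325 F tool [-1.1666274  -4.04751853 -6.53485414] w 0.019371906824349847 39.340108036994934 [ 0.44157799 -0.14873751  0.0819862 ] 26.5
```

Emit:
apply_moves(steps=[0.7,0,1.45,0,-0.01,0.7,0,1.45,0,-0.01,0.7,0,1.45,0,-0.01,0.7,0,1.45,0,-0.01,0.7,0,0,0,0,0.7,0,0,0,0,0.7,0,0,0,0,0.7,0,0,0,0,0.7,0,0,0,0,0.7,0,0,0,0])

```text
time: 27.33
tool_pos: [0.4417, -0.1552, 0.082]
orientation: [3.141, -0.001, 0.041]
wrist_force: [-2.6, 1.3, 5.5]
gripper_width: 0.0193
grip_force: 39.2
```

```bash
python3 ang.py
```

```text
swing 0.3581 r 0.1459583609968065 yawchg 0.3597381466291308 F tool [-2.57361936 -1.4460173  -5.53204221] w 0.01932791318930802 39.21396553516388 [ 0.44165215 -0.15517868  0.08200723] 27.3333
```

Emit:
apply_moves(steps=[0.7,0,1.45,0,-0.01,0.7,0,1.45,0,-0.01,0.7,0,1.45,0,-0.01,0.7,0,1.45,0,-0.01,0.7,0,0,0,0,0.7,0,0,0,0,0.7,0,0,0,0,0.7,0,0,0,0,0.7,0,0,0,0,0.7,0,0,0,0])

```text
time: 28.17
tool_pos: [0.442, -0.1614, 0.082]
orientation: [3.141, -0.001, 0.081]
wrist_force: [-1.8, -0.5, 5.1]
gripper_width: 0.0194
grip_force: 39.3
```

```bash
python3 ang.py
```

```text
swing 0.4005 r 0.14596955408813797 yawchg 0.39989805785450755 F tool [-1.78563147  0.35031985 -5.07004923] w 0.019403983686356215 39.28431451320648 [ 0.44201314 -0.16136104  0.08201451] 28.1667
```

Emit:
apply_moves(steps=[0.7,0,2.9,0,-0.02,0.7,0,2.9,0,-0.02,0.7,0,2.9,0,-0.02,0.7,0,2.9,0,-0.02,0.7,0,2.9,0,-0.02,0.7,0,2.9,0,-0.02,0.7,0,2.9,0,-0.02,0.7,0,2.9,0,-0.02,0.7,0,0,0,0,0.7,0,0,0,0])

```text
time: 29.0
tool_pos: [0.4456, -0.1842, 0.082]
orientation: [3.141, -0.001, 0.241]
wrist_force: [-1.2, -0.9, 6.1]
gripper_width: 0.019
grip_force: 39.3
```

```bash
python3 ang.py
```

```text
swing 0.5592 r 0.14608700438657216 yawchg 0.5598235920551475 F tool [-1.34474295  0.60062846 -6.11099407] w 0.019005955824980537 39.28965926170349 [ 0.44560141 -0.18423044  0.08200723] 29.0
```

Emit:
apply_moves(steps=[0.7,0,1.45,0,-0.01,0.7,0,1.45,0,-0.01,0.7,0,1.45,0,-0.01,0.7,0,1.45,0,-0.01,0.7,0,1.45,0,-0.01,0.7,0,1.45,0,-0.01,0.7,0,0,0,0,0.7,0,0,0,0,0.7,0,0,0,0,0.7,0,0,0,0])

```text
time: 29.83
tool_pos: [0.4479, -0.1927, 0.082]
orientation: [3.14, -0.001, 0.301]
wrist_force: [0.1, -1.6, 5.5]
gripper_width: 0.019
grip_force: 39.3
```

```bash
python3 ang.py
```

```text
swing 0.6195 r 0.14610275275517925 yawchg 0.6198922313298627 F tool [-0.3363314   1.55330797 -5.52791238] w 0.018955155532106364 39.33559834957123 [ 0.44793835 -0.19272685  0.08202923] 29.8333
```

Emit:
apply_moves(steps=[0.7,0,1.45,0,-0.01,0.7,0,1.45,0,-0.01,0.7,0,1.45,0,-0.01,0.7,0,1.45,0,-0.01,0.7,0,1.45,0,-0.01,0.7,0,1.45,0,-0.01,0.7,0,1.45,0,-0.01,0.7,0,1.45,0,-0.01,0.7,0,1.45,0,-0.01,0.7,0,0,0,0])

```text
time: 30.67
tool_pos: [0.4519, -0.2041, 0.082]
orientation: [-3.141, -0.001, 0.391]
wrist_force: [-1.6, 2.7, 8.9]
gripper_width: 0.0189
grip_force: 39.6
```

```bash
python3 ang.py
```

```text
swing 0.7022 r 0.14615458017499378 yawchg 0.7101397010334776 F tool [-0.42957923 -3.11909285 -8.89578673] w 0.018908869941570837 39.64954197406769 [ 0.45193865 -0.20412857  0.0820057 ] 30.6667
```

Emit:
apply_moves(steps=[0.7,0,1.45,0,-0.01,0.7,0,1.45,0,-0.01,0.7,0,1.45,0,-0.01,0.7,0,1.45,0,-0.01,0.7,0,1.45,0,-0.01,0.7,0,1.45,0,-0.01,0.7,0,1.45,0,-0.01,0.7,0,1.45,0,-0.01,0.7,0,1.45,0,-0.01,0.7,0,0,0,0])

```text
time: 31.5
tool_pos: [0.4579, -0.2171, 0.082]
orientation: [3.14, -0.001, 0.481]
wrist_force: [0.3, -2.7, 4.7]
gripper_width: 0.0187
grip_force: 39.3
```

Emit:
apply_moves(steps=[0.7,0,0,0,0,0.7,0,0,0,0,0.7,0,0,0,0,0.7,0,0,0,0,0.7,0,0,0,0,0.7,0,0,0,0,0.7,0,0,0,0,0.7,0,0,0,0,0.7,0,0,0,0,0.7,0,0,0,0])

```text
time: 32.33
tool_pos: [0.4579, -0.2171, 0.082]
orientation: [3.139, -0.001, 0.481]
wrist_force: [0.5, -2.6, 5.2]
gripper_width: 0.0193
grip_force: 39.4
```

```bash
python3 ang.py
python3 - <<'E'
from h import *
r=np.array([0,0])
for n in ['scene','side']:
    q=robot.read_camera(n); save(q,n+'11')
    for t in ['bottle1','pocket_a','lever_grip']:
        for d in robot.spot_point(q,t):
            print(n,t,round(d['p'],2),np.round(d['xyz'],4))
c=np.array([.5875,-.1495])
for x in ([.6305,-.0935],[.6432,-.195]):
    v=np.array(x)-c; a=.80; print('expected',c+[v[0]*np.cos(a)-v[1]*np.sin(a),v[0]*np.sin(a)+v[1]*np.cos(a)])
E
```

```text
swing 0.8001 r 0.14615610769210194 yawchg 0.7996044965892364 F tool [-0.73863288  2.56990963 -5.18497801] w 0.01933644272585275 39.35310959815979 [ 0.45792674 -0.21711936  0.0820435 ] 32.3333
scene bottle1 0.85 [ 0.5772 -0.0796  0.0441]
scene bottle1 0.74 [ 0.5344  0.3501 -0.0008]
scene bottle1 0.72 [ 0.6539 -0.1429  0.0445]
scene bottle1 0.62 [ 0.5176  0.2705 -0.0022]
scene bottle1 0.49 [ 4.592e-01  3.314e-01 -2.000e-04]
scene bottle1 0.46 [ 0.3155  0.2088 -0.0055]
scene pocket_a 0.73 [ 0.6576 -0.1424  0.0449]
scene pocket_a 0.69 [ 0.5785 -0.0815  0.044 ]
scene lever_grip 0.55 [ 0.4564 -0.2176  0.0993]
side bottle1 0.7 [0.4577 0.3292 0.0016]
side bottle1 0.62 [ 0.5727 -0.0791  0.0421]
side bottle1 0.6 [0.3137 0.2094 0.0026]
side bottle1 0.57 [ 0.6584 -0.1439  0.0416]
side bottle1 0.56 [0.5365 0.3513 0.0047]
side bottle1 0.52 [0.5196 0.2731 0.001 ]
side pocket_a 0.84 [ 0.5764 -0.0774  0.0416]
side pocket_a 0.81 [ 0.6596 -0.143   0.0479]
side lever_grip 0.6 [ 0.4602 -0.2142  0.0983]
side lever_grip 0.46 [ 6.006e-01 -4.383e-01 -2.000e-04]
expected [ 0.57728645 -0.07963811]
expected [ 0.65894627 -0.14124342]
```

```bash
python3 -c "
from bench import robot
print(robot.job_done())"
```

```text
the job is handed in; nothing more can be done
None
```

The job is handed in at about 32 s: the two bottles stand in their pockets, the third was not touched, and the lever is still gripped at about 0.86 rad by my estimate, past click four and short of five; no verdict came back, and I viewed 12 pictures, two over the limit of 10.

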